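Zero the coat counter and close up the mixing dish

ROBOT

A 7-joint arm with a two-finger parallel gripper is mounted at the origin on the work surface. World frame = base frame: x ahead of the robot, y to its left, z up, the work surface at z = 0. Lengths are in m, angles in degrees, forces in N, time in s.
With the tool pointing down it reaches from about 0.4 to 0.9 m from the base axis. Payload 5.5 kg.
Tool frame: the origin (TCP) lies on the mounting face of the last link; the fingertips stand 178 mm ahead of it and the grasp point (between the pads) lies 159 mm ahead of it; z points along the fingers, y is the direction in which the jaws open and shut (so a half turn about z gives the same grasp; the last joint's range is limited). The gripper opens to 92 mm and grips with 3 to 60 N. Pads are 19 mm wide; open, the fingers measure 130 mm over their backs; the gripper's body (75 mm by 190 mm) begins 47 mm behind the grasp point.
Start: joints at [-55.05, 28.699, -24.465, 88.831, 12.651, 65.22, -12.049], TCP at [0.221, 0.611, 0.405] pointing down, gripper open.
Joint ranges: [-164.97, 164.97], [-17.58, 116.51], [-87.97, 89.64], [11.32, 138.91], [-80.73, 260.73], [10.89, 115.49], [-147.41, 147.41]. Speed limits (degrees/s): [147.25, 147.25, 180, 180, 180, 180, 180].

INTERFACE

Orientations are given as [roll, pitch, yaw] about the fixed x, y, z axes, in that order (R = Rz(yaw) Ry(pitch) Rx(roll)).
In Python, from rig import get_state, get_image, sign_off, look_for gives the robot as it stands.
- The arm moves only by the shell command python3 -m handwheel 'ROWS' [FORCE]. ROWS is JSON, one flat list of numbers, 7 for each row, row after row: the shift along the tool's x, y, z in mm, then the turn, a rotation vector about the tool's x, y, z in rad, then the opening in per cent of the stroke, from 0 (shut) to 100 (fully open). A call has exactly 10 rows; each row is the pose to reach, as a shift and turn from the pose commanded when the call began, along the tool's axes at that moment; what a row does not reach only later rows make up. A row lasts 1/8 s, in which the tool goes at most 62.5 mm and 10.7 degrees, less where a joint would pass 70% of its speed; a pose out of reach is approached as far as the arm can. A call with a gripper value outside its range is refused whole. The fingers move at their own pace and stop on an object; FORCE is the grip in N (left out, the last holds). Time passes only in rows, so rows that repeat a pose let the fingers close, or fill a call up. It gives the time, the measured TCP pose, the force and the opening at its end, in the units of the state.
- get_state(): the state, without advancing time (a new reading comes with each control period).
- get_image(name): name is "scene" or "side" or "wrist"; returns a dict with "frame" (384x512x3 uint8, red, green, blue), "K" (3x3 intrinsics, pixels), "distortion" ([k1, k2, p1, p2, k3] as OpenCV has them; the pictures are not rectified), "world_to_cam" (4x4, takes a point from world to camera coordinates); the wrist camera has in their place "T_tool_cam" (4x4, takes a point from camera to tool coordinates, whose origin is the TCP and whose axes are the flange's). Camera axes: x right, y down, z forward; pixel columns grow to the right and rows downward; lengths in m; the calibration is good to about 2 mm. A picture is of the moment at which its call begins: read the wrist's pose just before it. There is no depth.
- sign_off(): hands the job in, once; it reports no verdict.
Trained networks look in a picture, given as the dict that the camera call returned (one of the last four; its "shot" number tells which), for a name from the list of things; names that differ only in an ending like _2 or _b are one class to them, and where a whole thing is asked for, a point or a joint stands for the part that bears it (a point fixed in the world has none). Each returns a list of dicts, best first, with "confidence" (0 to 1); they miss things now and then, are a little off and sometimes report something else, mostly with a low value. They report only what shows in the picture. A call takes as long as a camera call. They do not tell look-alikes from the thing itself.
- look_for(picture, query): "at" ([x, y, z] in m, in world coordinates, good to about 4 mm: the middle of the surface that is visible of it).
The state is a dict: "clock": time; "qpos": joint angles; "qd": joint speeds; "joint_torque": joint torques, N m; "position": TCP position; "eef_rot": TCP orientation; "wrist_force": force on the tool from outside, world axes, zero at the start; "ft_torque": the same for the moment, N m; "width": opening from 0.0 (shut) to 1.0 (fully open).
Only numpy, scipy, OpenCV 4.12 (cv2) and the standard library are available. Lean on these libraries where they do the work, as an engineer would, in place of code of your own. Each camera call takes 0.05 s, during which the arm holds its last target.

TASK

Get the painting shelf ready for the next figure: first turn the coat counter's pointer knob anticlockwise (seen from above) all the way back to its zero stop. Then bring the six-well mixing dish up to the counter so that its end sits flush and square against the steel pad on the counter's side, edges in line with the pad's and no gap left, and let go of it. Leave the paint rack, the brush stand and the sculpting tool as they are.

Things in the scene. Friction and masses are not known exactly. Their poses are not given: they have to be found in the camera images.
- counter: coat counter, fixed to the shelf: wooden box 130 x 130 mm, 40 mm high; on top a round aluminium dial (top at 43 mm) and a black pointer knob at its centre. Origin: centre of its underside; z up, +x towards the zero mark, -y towards the steel pad. A steel stop post (6 mm across, top at 49 mm) stands 50 mm out on the +x side; at zero the pointer lies along +x against it.
- knob_grip (a point): grip point on the knob's vertical axis, 72 mm above the shelf; turns with the knob, its x runs along the bar to the pointer. Bar: 64 mm long, centred on the axis, 16 mm wide, 49 to 82 mm above the shelf, white line on top of the pointer half; below it a hub 44 mm across. A pointer 6 mm wide goes on from the bar to 56 mm from the axis, top at 48 mm.
- counter_knob (a joint): knob angle in rad: 0 at the zero stop (a hard stop), growing clockwise seen from above, up to 3.6; starts between 1.0 and 2.4, so it is turned back anticlockwise. Friction about 0.06 N m, no spring: it stays where it is left.
- dock (a point): centre of the outer face of the steel pad on the counter's -y side, 14 mm above the shelf. The pad is 64 mm wide (x), 28 mm high, stands 10 mm out from the box; its face is 75 mm from the counter's axis and looks along -y. Axes as the counter's.
- dish: loose white ceramic mixing dish: flat block 64 mm wide (x), 150 mm long (y), 28 mm high, six rectangular wells 14 mm deep in its top; about 0.45 kg; lies on the shelf on the pad's side of the counter, long way roughly towards it. Origin: centre of its underside. Can be gripped across its width; the +y end, nearest the counter, goes against the pad.
- dish_end (a point): centre of the dish's +y end face (64 x 28 mm), 14 mm above the dish's underside, 75 mm from its middle. Axes as the dish's.
- rack_rim (a point): point on the rim of the bystander turntable rack: a round plywood tray 220 mm across on a low base, carrying six squat paint pots, 107 mm high in all; it spins easily. The point is 110 mm from the rack's axis, on its side towards the robot and the counter, 32 mm above the shelf.
- brush_stand: bystander: loose clear acrylic brush stand 70 x 120 mm, 95 mm high, with four brushes up to 200 mm high. Origin: centre of its underside.
- sculpting_tool: bystander: loose stainless sculpting tool 186 mm long (x), 10 mm thick, lying on a green cutting mat 220 x 150 mm, 3 mm thick. Origin: under its middle.
Mind the look-alikes: they are no part of the job. Leave any green look-alike of the counter alone.

How it is judged (in metres and radians):
On the way, in this order (a step that is already met when the one before it is completed fails the run):
1. the counter knob is back at its zero stop (value of joint counter_knob below 0.05 rad), for 0.2 s.
2. the dish end is flush against the pad (y of dish_end in the frame of dock above -0.003 m and x of dish_end in the frame of dock between -0.008 and 0.008 m and angle between the y axis of dish and the y axis of counter, either way round below 0.06 rad), for 0.2 s.
At the end, for the whole second after the job is handed in: The counter knob is within 0.05 rad of its zero stop; the dish lies flat and still on the shelf with its +y end within 3 mm of the steel pad's face, within 8 mm sideways of the pad's middle and square to it within 0.06 rad (all of step 2 and value of joint counter_knob below 0.05 rad and y of dish_end in the frame of dock below 0.003 m and height (world z) of dish below 0.003 m and angle between dish's own z axis and vertical below 0.05 rad and linear speed of dish below 0.01 m/s); the robot touches nothing.
It fails at once if the paint rack is turned by more than 40 mm at the rim (distance of rack_rim from where it was at the start of the episode above 0.04 m).
It fails at once if the brush stand is moved more than 30 mm or tipped (distance of brush_stand from where it was at the start of the episode above 0.03 m or angle between brush_stand's own z axis and vertical above 0.3 rad).
It fails at once if the sculpting tool is moved more than 30 mm (distance of sculpting_tool from where it was at the start of the episode above 0.03 m).
It also fails if it takes over 64 s, if anything falls off the work surface, if the arm or the gripper's body presses on something with over 40 N, if the wrist force passes 120 N, or if a joint passes its speed limit or range.

## Working session

There is one attempt and no reset: what is moved stays moved. The work goes in short steps, Python scripts to look and compute and a shell command to move; the robot and the scene stay as the last step left them, time stands still between calls to the robot, and variables do not carry over. Pictures are saved under pics/ and viewed, and the job is handed in when it is done.

```bash
ls; mkdir -p pics; cat > h.py <<'E'
import numpy as np, cv2
from rig import *
from scipy.spatial.transform import Rotation as R
def save(p,n,crop=None,s=1):
    f=p["frame"][:,:,::-1]
    if crop: x0,y0,x1,y1=crop; f=f[y0:y1,x0:x1]
    cv2.imwrite("pics/"+n,cv2.resize(f,None,fx=s,fy=s,interpolation=cv2.INTER_CUBIC))
def w2c(p,st=None):
    if "world_to_cam" in p: return np.array(p["world_to_cam"])
    T=np.eye(4);T[:3,:3]=R.from_euler('xyz',st["eef_rot"],degrees=True).as_matrix();T[:3,3]=st["position"]
    return np.linalg.inv(T@np.array(p["T_tool_cam"]))
def proj(p,X,st=None):
    M=w2c(p,st); X=np.atleast_2d(np.array(X,float))
    return cv2.projectPoints(X,cv2.Rodrigues(M[:3,:3])[0],M[:3,3],np.array(p["K"]),np.array(p["distortion"],float))[0][:,0]
def pix(p,uv,z,st=None):
    M=w2c(p,st);uv=np.array(uv,float).reshape(-1,1,2)
    n=cv2.undistortPoints(uv,np.array(p["K"]),np.array(p["distortion"],float))[:,0]
    d=np.c_[n,np.ones(len(n))]@M[:3,:3]; c=-M[:3,:3].T@M[:3,3]
    return c+d*((z-c[2])/d[:,2])[:,None]
E
python3 - <<'E'
from h import *
print(get_state())
for n in("scene","side","wrist"):
    p=get_image(n); save(p,n+"0.png",s=1.5)
    for q in("counter","counter_knob","dish","brush_stand","sculpting_tool","rack_rim"):
        print(n,q,[(np.round(d["at"],3).tolist(),round(d["confidence"],2)) for d in look_for(p,q)])
E
```

```text
pics
{'clock': 0.0, 'qpos': array([-55.04749953,  28.75401378, -24.45111341,  88.89273583,
        12.65162774,  65.21986576, -12.04950733]), 'qd': array([-0.1001394 , -0.01840889, -0.00115267, -0.09531282,  0.06745841,
        0.12998987,  0.02563468]), 'joint_torque': array([-1.28084735e-03, -5.66581142e+01, -5.81731170e+00, -2.79131001e+01,
       -6.88250433e-02,  3.03517480e-02,  1.82685121e-04]), 'position': array([0.2209008 , 0.61092601, 0.40366315]), 'eef_rot': array([-1.79886808e+02, -2.03017128e-03,  1.60129277e+02]), 'wrist_force': array([ 0.4798133 , -0.38696561, -0.26176066]), 'ft_torque': array([-0.00699777,  0.00560449,  0.03203395]), 'width': 1.0044581224541242}
scene counter [([0.606, 0.105, 0.037], 0.78), ([0.407, 0.157, 0.04], 0.61), ([0.559, -0.181, 0.023], 0.29)]
scene counter_knob [([0.585, 0.114, 0.064], 0.78)]
scene dish [([0.566, -0.177, 0.019], 0.75)]
scene brush_stand [([0.656, -0.45, 0.089], 0.7)]
scene sculpting_tool [([0.391, -0.509, 0.012], 0.58)]
scene rack_rim [([0.61, 0.469, 0.049], 0.78)]
side counter [([0.352, 0.142, 0.039], 0.9), ([0.556, 0.086, 0.037], 0.65)]
side counter_knob [([0.567, 0.108, 0.065], 0.68), ([0.365, 0.162, 0.064], 0.68)]
side dish [([0.541, -0.177, 0.024], 0.91)]
side brush_stand [([0.636, -0.453, 0.068], 0.88)]
side sculpting_tool [([0.41, -0.505, 0.01], 0.88)]
side rack_rim [([0.571, 0.448, 0.055], 0.98)]
wrist counter []
wrist counter_knob []
wrist dish []
wrist brush_stand []
wrist sculpting_tool []
wrist rack_rim []
```

View pics/scene0.png

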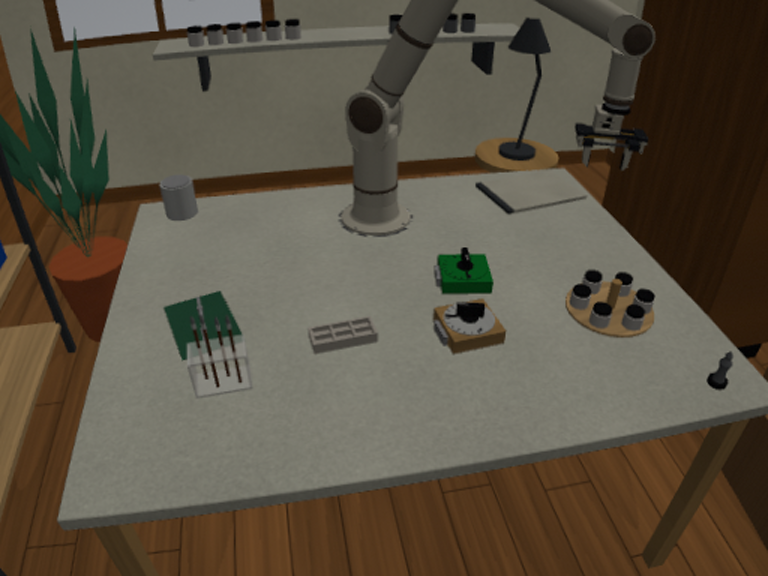

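View pics/side0.png

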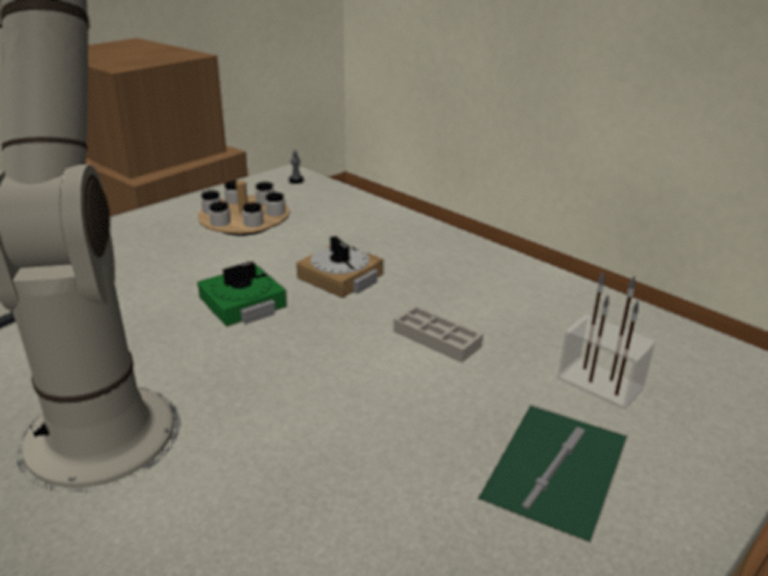

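View pics/wrist0.png

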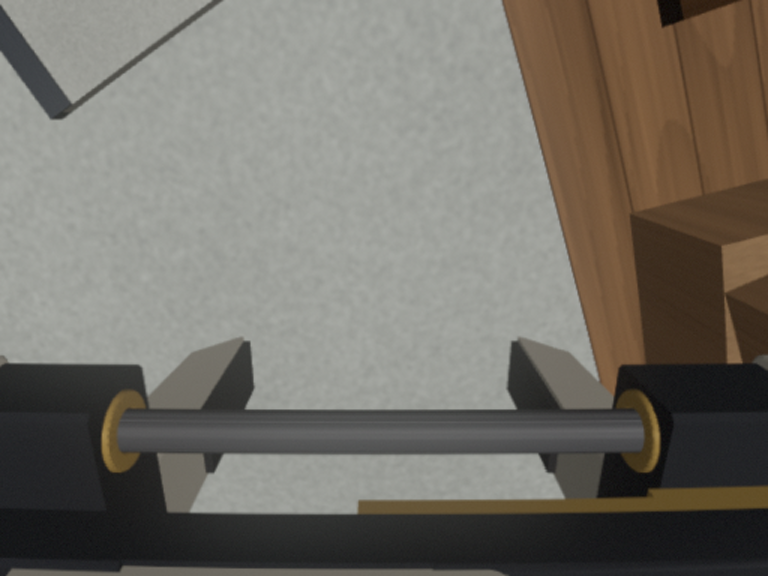

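Candidates for the counter in the scene image are the wooden box at (470,322) with an aluminium dial and the green box at (465,272). The description (wood, aluminium dial) fits the wooden one; the green one is the look-alike. I'll confirm with an enlarged crop.

```bash
python3 - <<'E'
from h import *
p=get_image("scene"); q=get_image("side")
a=cv2.resize(p["frame"][155:245,195:345],(750,450),interpolation=cv2.INTER_CUBIC)
save(p,"sc1.png",(280,160,345,240),7); save(p,"sd1.png",(200,205,270,245),8); save(q,"si1.png",(190,150,330,245),5.5)
for n,x in(("p",p),("q",q)): np.savez(n+".npz",**x)
E
```

```text
(no output)
```

View pics/sc1.png

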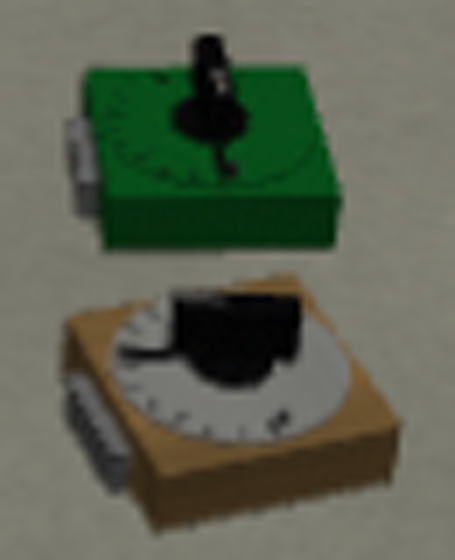

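View pics/si1.png

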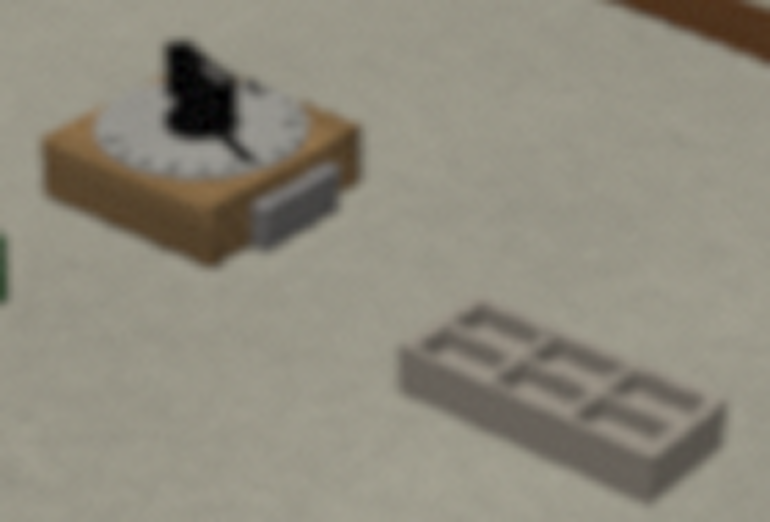

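View pics/sd1.png

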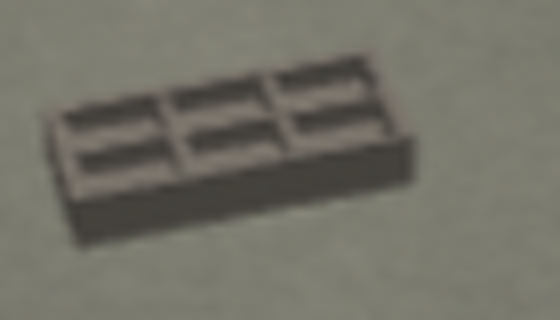

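```bash
cat > fit.py <<'E'
from h import *
from scipy.optimize import least_squares
def fit(obs,x0):
    # obs: list of (pic,[local pts],[uv],state)
    def res(v):
        c,s=np.cos(v[2]),np.sin(v[2]);out=[]
        for p,L,uv,st in obs:
            L=np.array(L,float);W=np.c_[v[0]+c*L[:,0]-s*L[:,1],v[1]+s*L[:,0]+c*L[:,1],L[:,2]]
            out.append((proj(p,W,st)-np.array(uv)).ravel())
        return np.concatenate(out)
    r=least_squares(res,x0); return r.x,r.fun
E
python3 - <<'E'
from fit import *
p=dict(np.load("p.npz"));q=dict(np.load("q.npz"))
S=lambda a,f,o:np.array(a,float)/f+o
h=.065
cs=[(h,h,.04),(h,-h,.04),(-h,-h,.04),(-h,h,.04)]; cu=S([(400,425),(155,475),(68,320),(295,275)],7,(280,160))
qs=[(-h,h,.04),(-h,-h,.04),(h,-h,.04)]; qu=S([(45,140),(210,215),(360,128)],5.5,(190,150))
for o in([(p,cs,cu,None)],[(q,qs,qu,None)],[(p,cs,cu,None),(q,qs,qu,None)]):
    v,f=fit(o,[.58,.11,0]);print("counter",v[:2].round(4),np.degrees(v[2]).round(2),f.round(1))
d=[(-.032,-.075,.028),(-.032,.075,.028),(.032,.075,.028),(.032,-.075,.028)];du=S([(42,108),(368,55),(412,138),(75,203)],8,(200,205))
e=[d[1],d[2],d[3],d[0]];eu=S([(400,348),(480,303),(725,405),(655,460)],5.5,(190,150))
for o in([(p,d,du,None)],[(q,e,eu,None)],[(p,d,du,None),(q,e,eu,None)]):
    w,f=fit(o,[.56,-.18,0]);print("dish",w[:2].round(4),np.degrees(w[2]).round(2),f.round(1))
for x,uv in((p,S([(120,352)],7,(280,160))),(q,S([(250,158)],5.5,(190,150)))):
    t=pix(x,uv,.048)[0]; print("pointer tip",t.round(4),"ang",np.degrees(np.arctan2(t[1]-v[1],t[0]-v[0])))
E
```

```text
counter [0.587  0.1171] 5.31 [ 0.6  0.4  0.   0.4 -0.9 -0.7  0.2 -0.3]
counter [0.5773 0.1109] 5.96 [-1.3 -0.1  0.1 -0.2  1.2  0. ]
counter [0.5836 0.1168] 5.44 [ 0.2 -0.2 -0.3 -0.3 -1.3 -1.2 -0.2 -0.9 -0.9 -1.5  0.1 -1.7  1.3 -1.1]
dish [ 0.559 -0.175] 6.06 [-0.4  0.3  0.7 -0.9  0.4  0.  -0.7  0.3]
dish [ 0.5492 -0.1805] 5.53 [-0.2  0.1 -0.3 -1.   0.8 -0.1 -0.2  0.6]
dish [ 0.5539 -0.1767] 5.69 [-0.9 -0.6  0.1 -1.7 -0.4 -0.8 -1.5 -0.7 -0.1 -1.  -0.3 -2.1  0.8 -1.4
 -0.1 -0.8]
pointer tip [0.5724 0.0643 0.048 ] ang -102.11684805757301
pointer tip [0.5667 0.0603 0.048 ] ang -106.67863952892918
```

The crops confirm it: the wooden box has the aluminium dial, with the pointer lying at about −103° to −107° in world and the pad on the −y side. Next I'll compute the move above it, for a wrist look.

```bash
cat >> h.py <<'E'
def rel(target,yaw,st=None):
    """shift mm and rotvec in tool axes to reach TCP target, tool down with yaw deg"""
    st=st or get_state(); A=R.from_euler('xyz',st["eef_rot"],degrees=True)
    B=R.from_euler('xyz',[180,0,yaw],degrees=True)
    return (A.inv().apply(np.array(target)-st["position"])*1000).round(1),(A.inv()*B).as_rotvec().round(4)
E
python3 - <<'E'
from h import *
print(np.array(get_image("wrist")["T_tool_cam"]).round(3))
print(rel([.56,.08,.40],77))
E
```

```text
[[ 0.001 -0.955 -0.296  0.081]
 [ 1.     0.     0.001 -0.001]
 [-0.001 -0.296  0.955  0.019]
 [ 0.     0.     0.     1.   ]]
(array([-499.5, -384.5,    4.7]), array([ 0.   , -0.   ,  1.451]))
```

```bash
python3 -m handwheel '[-30,-24,0,0,0,0.1,100, -80,-62,0,0,0,0.25,100, -130,-100,0,0,0,0.4,100, -180,-139,0,0,0,0.55,100, -230,-177,0,0,0,0.7,100, -280,-215,0,0,0,0.85,100, -330,-254,0,0,0,1.0,100, -380,-292,0,0,0,1.15,100, -430,-331,0,0,0,1.3,100, -475,-366,0,0,0,1.43,100]' 
python3 - <<'E'
from h import *
s=get_state();print(s["qpos"].round(1),s["position"],s["eef_rot"])
s=get_state();p=get_image("wrist");save(p,"w1.png",s=1.5)
for q in("counter","counter_knob","dish"):print(q,look_for(p,q))
E
```

```text
clock: 2.45
position: [0.5441, 0.1039, 0.4051]
eef_rot: [180.0, -0.0, 78.0]
wrist_force: [0.4, 0.3, -1.4]
width: 0.999
[-16.2  17.    3.2 103.7  -1.1  59.4 -24.7] [0.54408747 0.1039311  0.40513475] [ 1.79951273e+02 -3.28001506e-02  7.79516749e+01]
counter [{'at': [0.3834, 0.1756, 0.0437], 'confidence': 0.64}, {'at': [0.5852, 0.1249, 0.0393], 'confidence': 0.56}]
counter_knob [{'at': [0.5804, 0.1168, 0.0797], 'confidence': 0.87}, {'at': [0.379, 0.1733, 0.077], 'confidence': 0.8}]
dish [{'at': [0.5435, -0.1193, 0.0171], 'confidence': 0.85}]
```

View pics/w1.png

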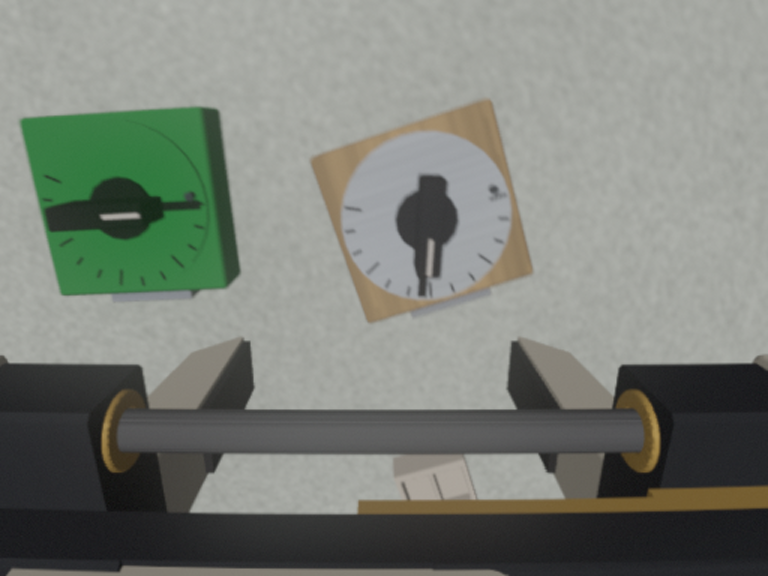

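The wrist view shows the wooden counter's corners at (490,100), (532,273), (368,322) and (311,158), with the stop at (494,190) and the pointer tip at (423,294). Refining the pose from these.

```bash
python3 - <<'E'
from fit import *
s=get_state();p=get_image("wrist")
h=.065
L=[(h,h,.04),(h,-h,.04),(-h,-h,.04),(-h,h,.04)]
U=np.array([(490,100),(532,273),(368,322),(311,158)])/1.5
v,f=fit([(p,L,U,s)],[.58,.11,0]);print(v[:2].round(4),np.degrees(v[2]).round(2),f.round(1))
t=pix(p,[(423/1.5,294/1.5)],.048,s)[0];print(t,np.degrees(np.arctan2(t[1]-v[1],t[0]-v[0])))
a=pix(p,[(432.5/1.5,176/1.5),(428/1.5,276/1.5)],.082,s);d=a[1]-a[0];print(a,a.mean(0),np.degrees(np.arctan2(d[1],d[0])),np.linalg.norm(d))
stp=pix(p,[(494/1.5,188/1.5)],.049,s)[0];print("stop",stp,np.degrees(np.arctan2(stp[1]-v[1],stp[0]-v[0])))
E
```

```text
[0.5778 0.1156] 5.72 [ 1.3 -2.1  1.6  1.6 -0.8  2.  -2.1 -0.5]
[0.56576412 0.06294746 0.048     ] -102.89851773849492
[[0.58461387 0.14837073 0.082     ]
 [0.57055464 0.08638578 0.082     ]] [0.57758426 0.11737826 0.082     ] -102.7794178446584 0.06355939154372744
stop [0.62687551 0.12824124 0.049     ] 14.440199687525656
```

```bash
python3 - <<'E'
from h import *
print(rel([.5777,.1165,.233],77.2))
E
```

```text
(array([ 17.3,  31.8, 171.6]), array([-0.0006, -0.0004,  0.0177]))
```

```bash
python3 -m handwheel '[10,18,20,0,0,0.018,80, 17,32,60,0,0,0.018,60, 17,32,100,0,0,0.018,50, 17,32,135,0,0,0.018,50, 17,32,160,0,0,0.018,50, 17,32,171,0,0,0.018,50, 17,32,171,0,0,0.018,30, 17,32,171,0,0,0.018,0, 17,32,171,0,0,0.018,0, 17,32,171,0,0,0.018,0]' 20
python3 - <<'E'
from h import *
s=get_state();p=get_image("wrist");save(p,"w2.png",s=1.5);print(s["position"],s["eef_rot"],s["width"]*92)
E
```

```text
clock: 3.95
position: [0.5786, 0.1158, 0.2348]
eef_rot: [179.9, -0.1, 77.2]
wrist_force: [-0.3, 0.3, 2.8]
width: 0.173
[0.57862344 0.11584044 0.23479423] [ 1.79889724e+02 -6.01782048e-02  7.71544143e+01] 15.87510476016941
```

View pics/w2.png

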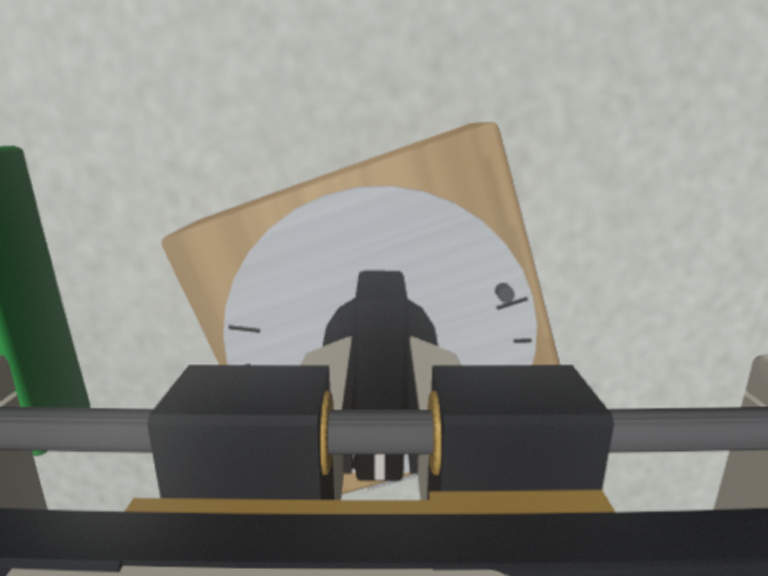

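The bar (380,370) is held between the pads, with the width reading 15.9 mm. Now turning it anticlockwise, a negative turn about tool z.

```bash
python3 -m handwheel '[0,0,0,0,0,-0.1,0, 0,0,0,0,0,-0.25,0, 0,0,0,0,0,-0.42,0, 0,0,0,0,0,-0.59,0, 0,0,0,0,0,-0.76,0, 0,0,0,0,0,-0.93,0, 0,0,0,0,0,-1.1,0, 0,0,0,0,0,-1.27,0, 0,0,0,0,0,-1.44,0, 0,0,0,0,0,-1.6,0]'
python3 - <<'E'
from h import *
s=get_state();print(s["qpos"].round(1),s["position"],s["eef_rot"],s["wrist_force"],s["ft_torque"])
p=get_image("wrist");save(p,"w3.png",s=1.5)
E
```

```text
clock: 5.25
position: [0.58, 0.1168, 0.2349]
eef_rot: [179.8, 0.3, 169.1]
wrist_force: [5.7, 3.3, -3.3]
width: 0.172
[  1.4  34.6 -20.1 104.5  16.4  43.4  51.8] [0.57996237 0.11676967 0.2348556 ] [179.77815911   0.30176417 169.14317389] [ 5.70943652  3.27528488 -3.31828471] [ 0.64705805 -1.14899268 -0.02273435]
```

View pics/w3.png

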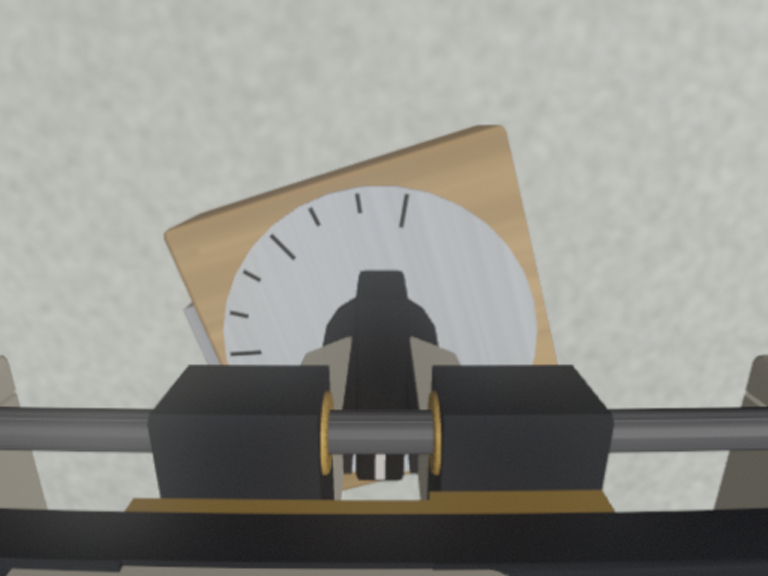

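The bar is still held and has turned to yaw 169°. About 16.6° remain; I'll go gently onto the stop.

```bash
python3 -m handwheel '[0,0,0,0,0,-0.1,0, 0,0,0,0,0,-0.18,0, 0,0,0,0,0,-0.23,0, 0,0,0,0,0,-0.26,0, 0,0,0,0,0,-0.28,0, 0,0,0,0,0,-0.3,0, 0,0,0,0,0,-0.32,0, 0,0,0,0,0,-0.34,0, 0,0,0,0,0,-0.36,0, 0,0,0,0,0,-0.36,0]'
python3 - <<'E'
from h import *
s=get_state();print(s["position"],s["eef_rot"],s["wrist_force"],s["ft_torque"])
for i in range(1):
  p=get_image("scene");save(p,"s3.png",(280,170,345,240),8)
E
```

```text
clock: 6.55
position: [0.5799, 0.1171, 0.2349]
eef_rot: [179.8, 0.3, -170.6]
wrist_force: [5.4, 4.4, -2.1]
width: 0.18
[0.57987309 0.11708924 0.234857  ] [ 179.84161441    0.34607707 -170.59645947] [ 5.39399063  4.44107289 -2.13345355] [ 0.90926447 -0.97979068 -0.55411013]
```

View pics/s3.png

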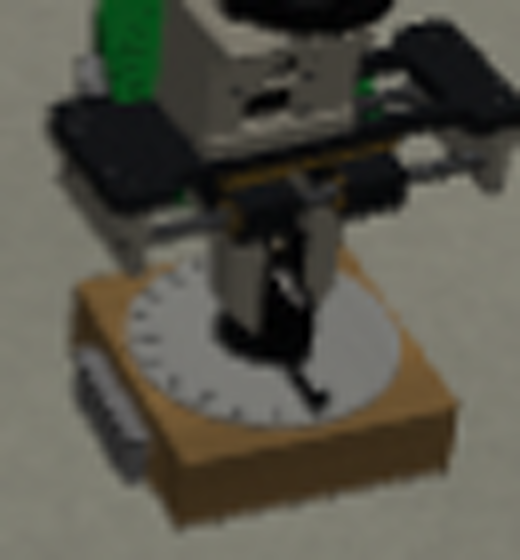

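At the stop: there is a reaction torque of −0.55 N m and the pointer is against the post at (318,398). Releasing, then rising to look.

```bash
python3 -m handwheel '[0,0,0,0,0,-0.36,10, 0,0,0,0,0,-0.36,50, 0,0,0,0,0,-0.36,60, 0,0,-10,0,0,-0.36,60, 0,0,-50,0,0,-0.36,60, 0,0,-100,0,0,-0.36,60, 0,0,-140,0,0,-0.36,60, 0,0,-165,0,0,-0.36,60, 0,0,-170,0,0,-0.36,60, 0,0,-170,0,0,-0.36,60]'
python3 - <<'E'
from h import *
s=get_state();print(s["position"],s["eef_rot"],s["wrist_force"],s["ft_torque"])
p=get_image("wrist");save(p,"w4.png",s=1.5)
E
```

```text
clock: 7.85
position: [0.5777, 0.1155, 0.4034]
eef_rot: [-180.0, -0.0, -150.0]
wrist_force: [-0.9, -0.5, -0.8]
width: 0.601
[0.57772375 0.11554    0.40338427] [-1.79987364e+02 -3.45036781e-02 -1.49970632e+02] [-0.94731836 -0.47557989 -0.75331768] [ 0.02316299  0.01626834 -0.03078796]
```

View pics/w4.png

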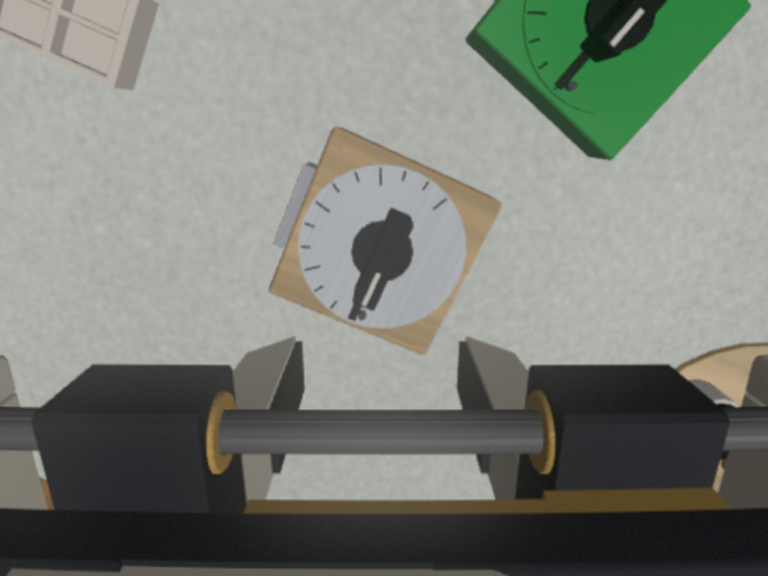

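I forgot that rows restart from the current pose, so the tool turned a further 20° while opening. It did no harm: the pointer tip at (355,317) lies against the post at (361,314). Measuring the counter and the knob angle again.

```bash
python3 - <<'E'
from fit import *
s=get_state();p=get_image("wrist");save(p,"w4c.png",(170,75,345,240),4.5)
print(look_for(p,"dish"))
h=.065
L=[(-h,-h,.04),(-h,h,.04),(h,h,.04),(h,-h,.04)]
U=np.array([(334,128),(500,204),(423,352),(270,290)])/1.5
v,f=fit([(p,L,U,s)],[.58,.11,0]);print(v[:2].round(4),np.degrees(v[2]).round(2),f.round(1))
E
```

```text
[{'at': [0.556, -0.1305, 0.0141], 'confidence': 0.65}]
[0.5769 0.1169] 6.18 [-1.  -2.7  2.7 -0.9  1.1  3.3 -2.8  1.6]
```

View pics/w4c.png

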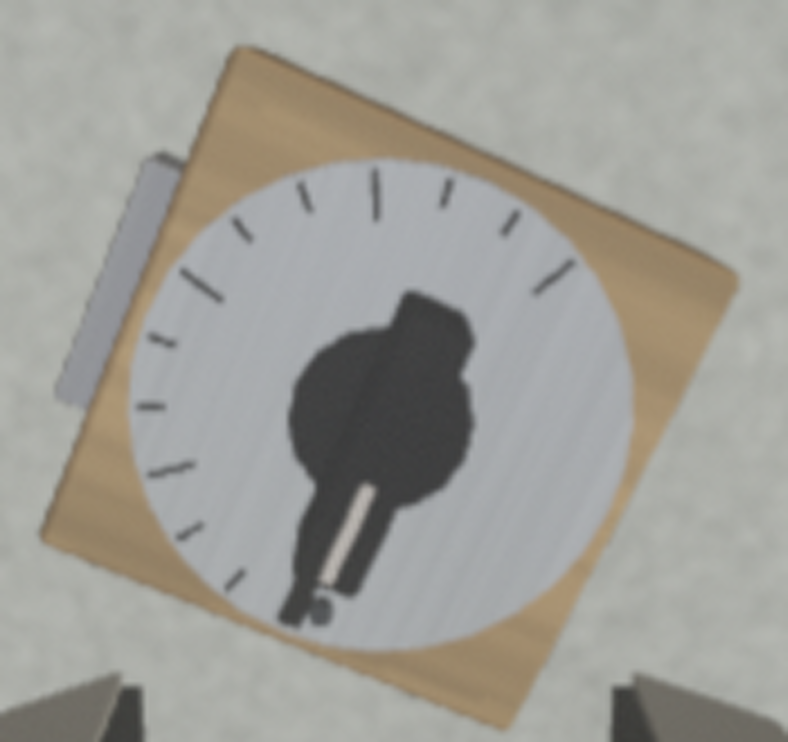

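The pointer sits tight against the post in the crop (tip (290,615), post (320,610)), so the knob is at zero. The box corners are rounded, so I'll use the pad corners as well.

```bash
python3 - <<'E'
from fit import *
s=get_state();p=get_image("wrist")
S=lambda a:np.array(a,float)/4.5+(170,75)
w=pix(p,S([(150,154),(56,393)]),.028,s);d=w[1]-w[0];print("pad",w.round(4),np.linalg.norm(d),np.degrees(np.arctan2(d[1],d[0])),w.mean(0))
# box edges as lines
for n,a,b in(("-y",(222,85),(50,515)),("+x",(60,545),(490,722)),("-x",(270,50),(715,262)),("+y",(730,300),(530,690))):
    w=pix(p,S([a,b]),.04,s);d=w[1]-w[0];print(n,np.degrees(np.arctan2(d[1],d[0])).round(2)%90,w.round(4).tolist())
t=pix(p,S([(382,413)]),.048,s);print("hub",t)
E
```

```text
pad [[0.5528 0.0405 0.028 ]
 [0.6156 0.0472 0.028 ]] 0.06313628451045118 6.036463687116004 [0.58422089 0.04384304 0.028     ]
-y 6.11 [[0.5297, 0.0486, 0.04], [0.6401, 0.0604, 0.04]]
+x 5.980000000000004 [[0.6458, 0.066, 0.04], [0.6336, 0.1827, 0.04]]
-x 5.390000000000001 [[0.5177, 0.0543, 0.04], [0.5071, 0.1669, 0.04]]
+y 6.29 [[0.5127, 0.1749, 0.04], [0.6209, 0.1868, 0.04]]
hub [[0.57558932 0.1168645  0.048     ]]
```

Counter yaw is about 6.0°, with the pad face centre near (0.585,0.043). Now moving over the dish, camera side towards the counter.

```bash
python3 - <<'E'
from h import *
print(rel([.552,-.172,.40],96))
E
```

```text
(array([ 166.3, -236. ,    2.4]), array([-1.6000e-03, -2.5000e-03,  1.9911e+00]))
```

```bash
python3 -m handwheel '[8,-12,0,0,0,0.1,70, 25,-35,0,0,0,0.25,90, 45,-64,0,0,0,0.42,100, 65,-92,0,0,0,0.6,100, 85,-120,0,0,0,0.78,100, 105,-149,0,0,0,0.96,100, 125,-177,0,0,0,1.14,100, 142,-201,0,0,0,1.32,100, 156,-221,0,0,0,1.5,100, 166,-236,0,0,0,1.68,100]'
python3 - <<'E'
from h import *
print(rel([.552,-.172,.40],96))
E
```

```text
clock: 9.3
position: [0.5522, -0.173, 0.4026]
eef_rot: [-179.9, -0.1, 113.4]
wrist_force: [-0.4, 0.7, -0.5]
width: 1.003
(array([1.1, 0.2, 2.6]), array([-0.0017, -0.0007,  0.3039]))
```

```bash
python3 -m handwheel '[0,0,0,0,0,0.1,100, 0,0,0,0,0,0.2,100, 0,0,0,0,0,0.28,100, 0,0,0,0,0,0.31,100, 0,0,0,0,0,0.31,100, 0,0,0,0,0,0.31,100, 0,0,0,0,0,0.31,100, 0,0,0,0,0,0.31,100, 0,0,0,0,0,0.31,100, 0,0,0,0,0,0.31,100]'
python3 - <<'E'
from h import *
s=get_state();p=get_image("wrist");save(p,"w5.png",s=1.5);print(s["position"],s["eef_rot"])
E
```

```text
clock: 10.55
position: [0.5527, -0.1717, 0.4037]
eef_rot: [-180.0, -0.0, 96.1]
wrist_force: [-0.0, -0.3, -0.6]
width: 1.0
[ 0.55272232 -0.17168497  0.40371029] [-1.79998563e+02 -1.58884332e-03  9.60753716e+01]
```

View pics/w5.png

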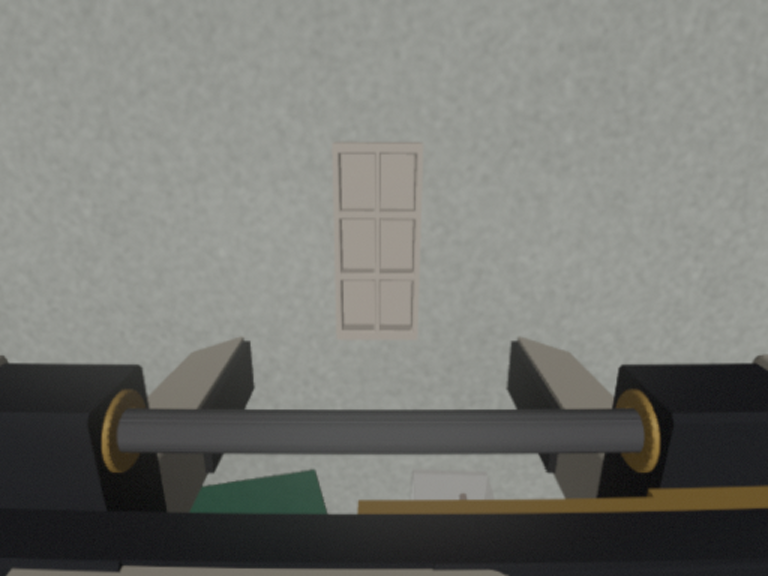

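The dish stands upright in the image, with corners at (334,143), (422,143), (416,337) and (338,337) and its far end towards the counter. Measuring it.

```bash
python3 - <<'E'
from fit import *
s=get_state();p=get_image("wrist")
a,b=.032,.075
L=[(-a,b,.028),(a,b,.028),(a,-b,.028),(-a,-b,.028)]
U=(np.array([(334,143),(422,143),(416,338),(338,338)])+.0)/1.5
v,f=fit([(p,L,U,s)],[.55,-.17,0.1]);print(v[:2].round(4),np.degrees(v[2]).round(2),f.round(1))
save(p,"w5c.png",(200,80,300,240),4)
y=v[2];print("grip rel",rel([v[0],v[1],.182],90+np.degrees(y)))
th=np.radians(6);e=np.array([v[0]-.075*np.sin(y),v[1]+.075*np.cos(y)]);print("end",e, "pad - end in counter frame",
 R.from_euler('z',-th).apply([.5848-e[0],.0428-e[1],0]))
E
```

```text
[ 0.5499 -0.1764] 5.8 [-1.1 -0.6  1.  -0.3  1.   0.8 -0.9  0.5]
grip rel (array([ -4.5,  -3.3, 221.7]), array([ 0.    , -0.    ,  0.0049]))
end [ 0.54237069 -0.10180408] pad - end in counter frame [0.05731212 0.13937685 0.        ]
```

View pics/w5c.png

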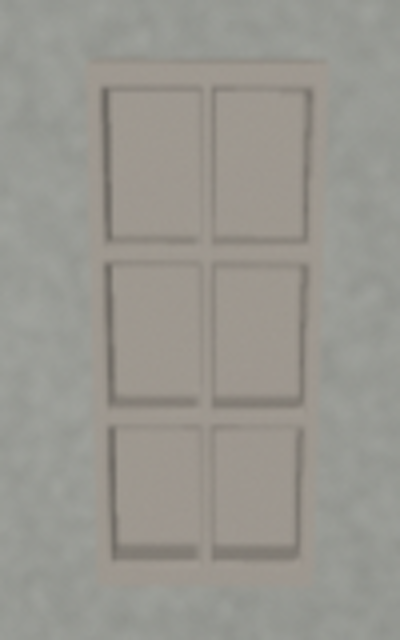

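```bash
python3 -m handwheel '[-2,-1,25,0,0,0,100, -4,-3,70,0,0,0.005,100, -4,-3,120,0,0,0.005,100, -4,-3,165,0,0,0.005,100, -4,-3,200,0,0,0.005,100, -4,-3,215,0,0,0.005,100, -4,-3,219,0,0,0.005,100, -4,-3,219,0,0,0.005,75, -4,-3,219,0,0,0.005,50, -4,-3,219,0,0,0.005,50]' 15
python3 - <<'E'
from h import *
s=get_state();p=get_image("wrist");save(p,"w6.png",s=1.5);print(s["position"],s["eef_rot"],s["width"]*92,s["wrist_force"])
E
```

```text
clock: 11.9
position: [0.5507, -0.1761, 0.1858]
eef_rot: [179.9, 0.0, 95.8]
wrist_force: [0.3, 0.7, -0.0]
width: 0.717
[ 0.55067799 -0.17612759  0.1858255 ] [1.79898710e+02 4.37379250e-02 9.57855344e+01] 65.95888750887354 [ 0.30333627  0.6729759  -0.00534949]
```

View pics/w6.png

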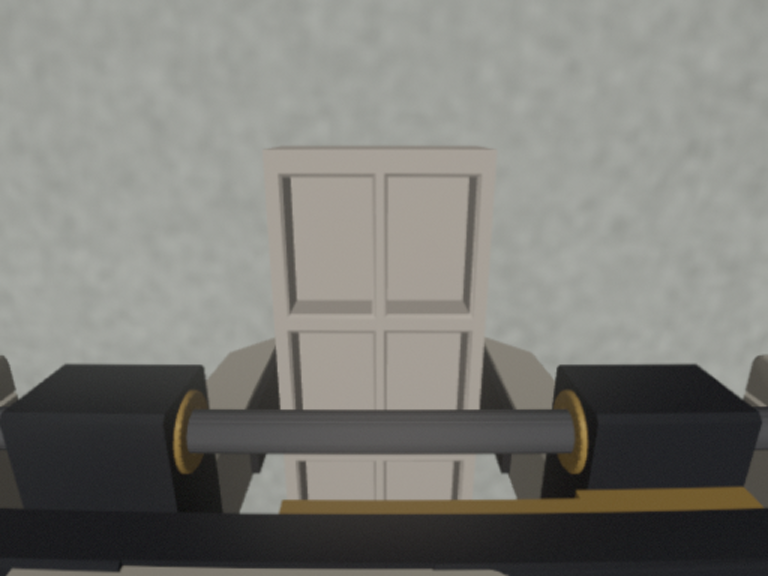

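```bash
python3 -m handwheel '[0,0,2,0,0,0,40, 0,0,2,0,0,0,40, 0,0,2,0,0,0,40, 5,3,2,0,0,0,40, 20,12,2,0,0,0,40, 40,24,2,0,0,0,40, 65,38,2,0,0,0,40, 85,50,2,0,0,0,40, 96,56,2,0,0,0,40, 100,57,2,0,0,0,40]' 20
python3 - <<'E'
from h import *
s=get_state();p=get_image("wrist");save(p,"w7.png",s=1.5);print(s["position"],s["eef_rot"],s["width"]*92,s["wrist_force"])
E
```

```text
clock: 13.2
position: [0.5978, -0.075, 0.1853]
eef_rot: [179.9, 0.4, 95.7]
wrist_force: [-1.5, -12.6, 13.8]
width: 0.698
[ 0.59777533 -0.07499284  0.1852745 ] [179.89363796   0.38344982  95.68006512] 64.21415179940102 [ -1.47210626 -12.58058568  13.79511279]
```

View pics/w7.png

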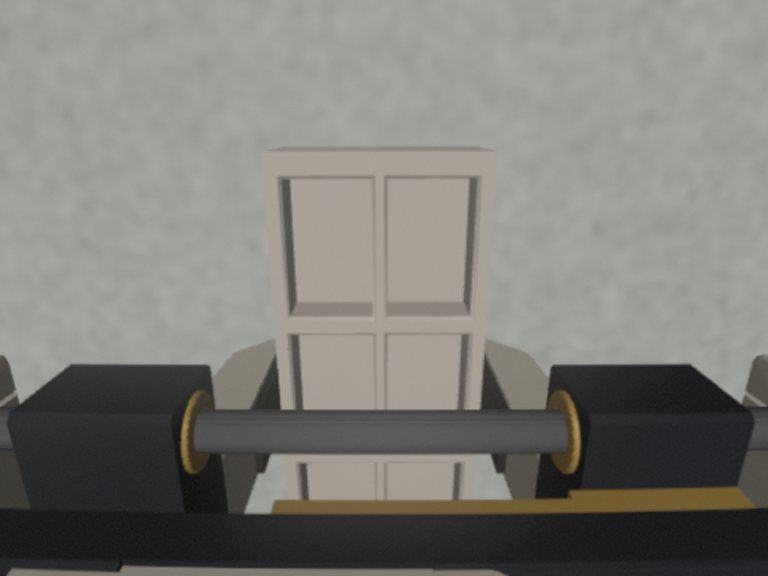

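```bash
python3 -m handwheel '[0,0,-1,0,0,0,40, 0,0,-2,0,0,0,40, 0,0,-2,0,0,0,40, 0,0,-2,0,0,0,40, 6,0,-2,0,0,0,40, 12,0,-2,0,0,0,40, 18,0,-2,0,0,0,40, 23,0,-2,0,0,0,40, 25,0,-2,0,0,0,40, 25,0,-2,0,0,0,40]'
python3 - <<'E'
from h import *
s=get_state();p=get_image("wrist");save(p,"w8.png",s=1.5);print(s["position"],s["eef_rot"],s["width"]*92,s["wrist_force"])
th=np.radians(6);c=np.array([.5775,.1168,0])
L=np.array([(-.032,-.075,.028),(.032,-.075,.028),(-.065,-.065,.04),(.065,-.065,.04)])
print(proj(p,c+R.from_euler('z',th).apply(L),s)*1.5)
q=get_image("side");save(q,"q8.png",(190,150,330,245),5.5)
E
```

```text
clock: 14.5
position: [0.5947, -0.0467, 0.1853]
eef_rot: [180.0, 0.1, 95.8]
wrist_force: [0.4, -4.5, 5.7]
width: 0.697
[ 0.59466359 -0.0466795   0.18526668] [1.79954920e+02 8.07697926e-02 9.57820800e+01] 64.08431213289212 [ 0.41015948 -4.51483985  5.71330491]
[[261.29428061  90.89694274]
 [503.29632534  90.09994561]
 [109.57785982  45.35764477]
 [655.51929003  43.49385366]]
```

View pics/w8.png

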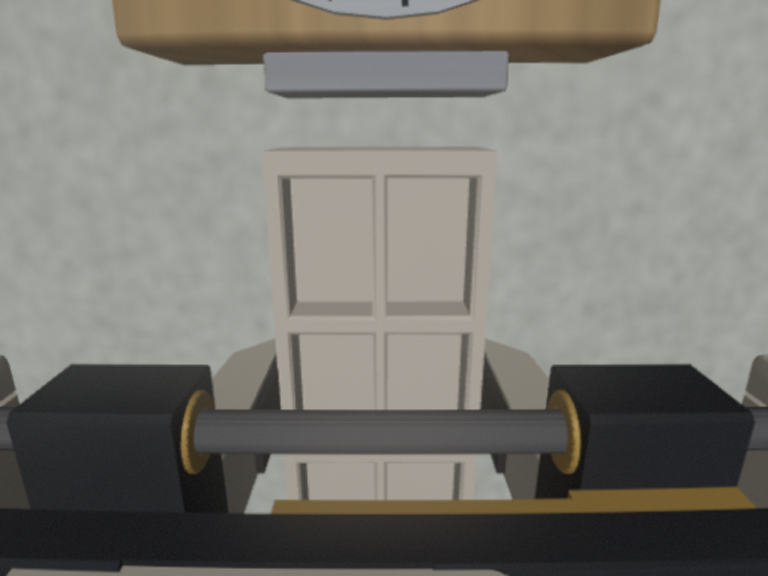

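View pics/q8.png

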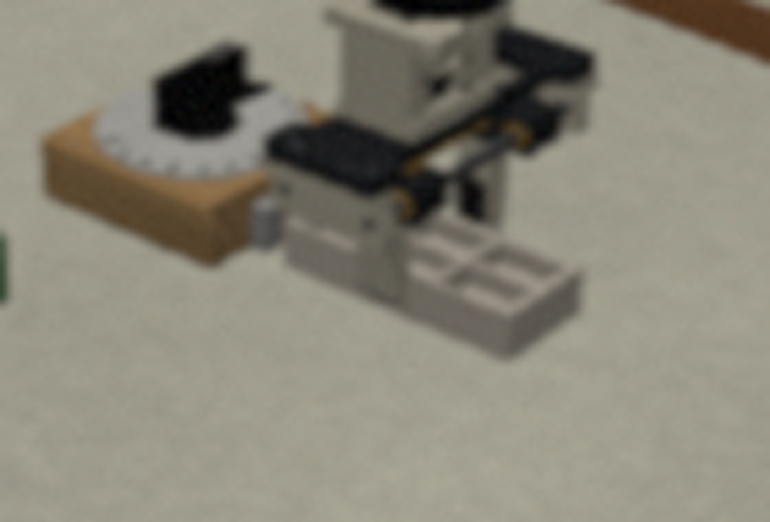

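The wrist view shows the pad's outer top edge at (266..507, 92) and the dish end at (265..494, 149). They are parallel, with the dish about 2 mm to the left. The gap is next.

```bash
python3 - <<'E'
from h import *
s=get_state();p=get_image("wrist")
a=pix(p,np.array([(265.5,92),(507,92),(265,149),(494,149)])/1.5,.028,s)
T=R.from_euler('xyz',s["eef_rot"],degrees=True)
print((T.inv().apply(a-s["position"])*1000).round(1))
E
```

```text
[[ 89.2 -31.4 157.1]
 [ 89.3  32.6 157.2]
 [ 74.5 -32.4 157.2]
 [ 74.6  30.1 157.2]]
```

```bash
python3 -m handwheel '[3,1,-0.5,0,0,0,40, 6,2,-0.5,0,0,0,40, 9,2,-0.5,0,0,0,40, 11,2,-0.5,0,0,0,40, 13,2,-0.5,0,0,0,40, 14,2,-0.5,0,0,0,40, 15,2,-0.5,0,0,0,40, 16,2,-0.5,0,0,0,40, 17,2,-0.5,0,0,0,40, 17,2,-0.5,0,0,0,40]'
python3 - <<'E'
from h import *
s=get_state();p=get_image("wrist");save(p,"w9.png",s=1.5);save(p,"w9c.png",(150,0,360,120),3.7);print(s["position"],s["eef_rot"],s["width"]*92,s["wrist_force"])
E
```

```text
clock: 15.9
position: [0.5948, -0.0312, 0.1853]
eef_rot: [180.0, 0.2, 95.7]
wrist_force: [2.0, -10.5, 2.2]
width: 0.696
[ 0.59483063 -0.03121301  0.18527036] [179.97706318   0.18376973  95.73922545] 64.06892201081486 [  2.01247417 -10.5086178    2.20866493]
```

View pics/w9c.png

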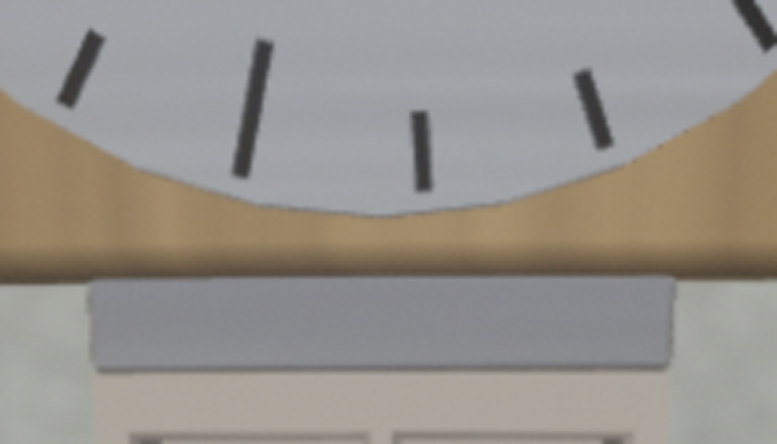

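The dish end now meets the pad's lower edge at crop (95..672, 370), with side edges in line and a 10 N contact force. Releasing and backing off straight up.

```bash
python3 -m handwheel '[0,0,0,0,0,0,72, 0,0,0,0,0,0,78, 0,0,0,0,0,0,90, 0,0,0,0,0,0,92, 0,0,-10,0,0,0,92, 0,0,-40,0,0,0,92, 0,0,-85,0,0,0,92, 0,0,-130,0,0,0,92, -20,0,-165,0,0,0,92, -40,0,-175,0,0,0,92]'
python3 -m handwheel '[-20,0,-10,0,0,0,92, -20,0,-10,0,0,0,92, -20,0,-10,0,0,0,92, -20,0,-10,0,0,0,92, -20,0,-10,0,0,0,92, -20,0,-10,0,0,0,92, -20,0,-10,0,0,0,92, -20,0,-10,0,0,0,92, -20,0,-10,0,0,0,92, -20,0,-10,0,0,0,92]'
python3 - <<'E'
from h import *
s=get_state();p=get_image("wrist");save(p,"w10.png",s=1.5);print(s["position"],s["eef_rot"],s["wrist_force"])
save(p,"w10c.png",(160,0,350,150),4);q=get_image("side");save(q,"q10.png",(190,150,330,245),5.5)
E
```

```text
clock: 17.2
position: [0.5995, -0.069, 0.3638]
eef_rot: [179.7, 0.1, 95.8]
wrist_force: [0.6, 0.2, -0.4]
width: 0.923
clock: 18.45
position: [0.6006, -0.0885, 0.3702]
eef_rot: [180.0, -0.0, 95.8]
wrist_force: [-0.2, -1.0, -0.2]
width: 0.92
[ 0.60061289 -0.08845948  0.37023106] [ 1.79998783e+02 -2.19861222e-04  9.57852651e+01] [-0.18505854 -0.97150316 -0.15816515]
```

View pics/w10c.png

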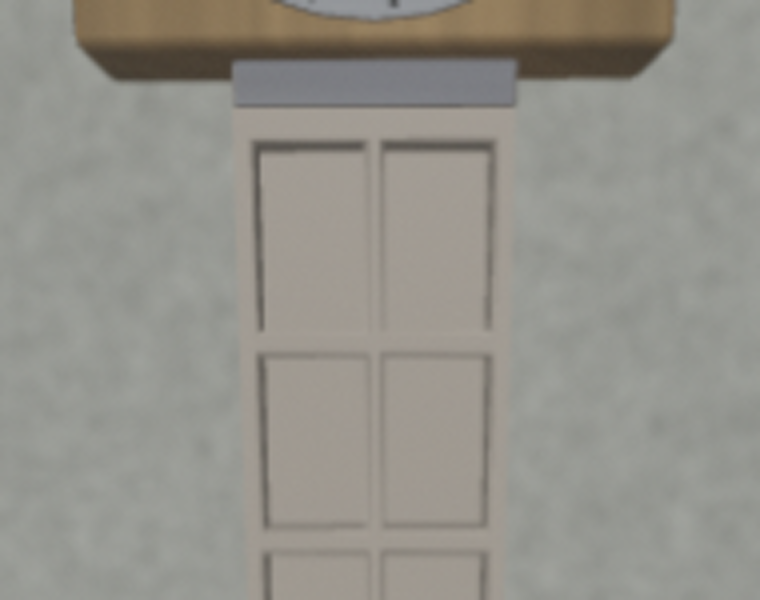

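View pics/q10.png

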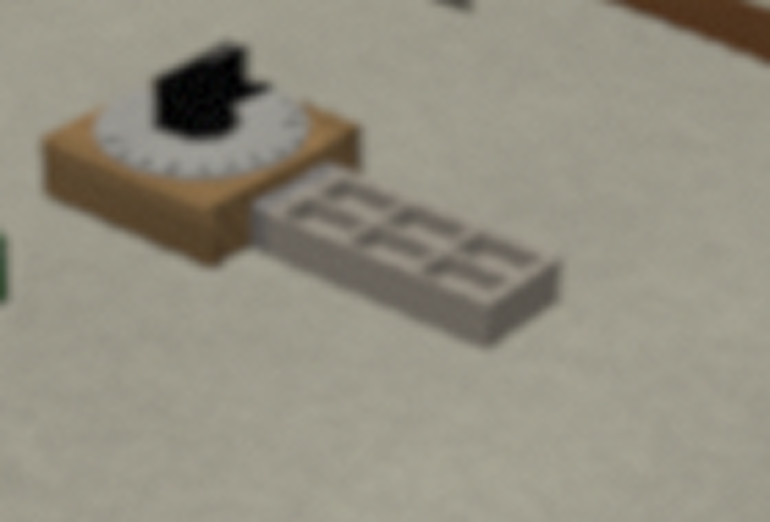

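Both views show the dish flush against the pad with no gap (crop (234..516, 106)). The bar and pointer still lie along +x at the post, and the arm is clear. Handing in.

```bash
python3 -c "
from rig import *
print(sign_off())"
```

```text
the job is handed in; nothing more can be done
None
```

I turned the wooden counter's knob about 108° anticlockwise onto its zero stop. Then I gripped the dish across its width, slid it up to the pad and let go of it. The job was handed in at about 18.5 s; no verdict is given.

**Knob:** the reaction torque at the stop was 0.55 N m. In the wrist picture taken right after release, the pointer lies against the post. The later side view agrees.

**Dish:** contact with the pad was about 10 N. After release, the wrist and side views show no visible gap, the edges in line with the pad's, and the dish square to it by eye.

**Clear of the scene:** the arm finished above the dish, touching nothing. I did not move near the rack, brush stand or sculpting tool, but I did not measure them again at the end.

**What went wrong or disagreed:**
- **Extra turn:** on release I repeated the turn value by mistake, so the tool turned a further 20° while opening. The knob stayed at zero.
- **Camera disagreement:** the scene and side cameras differed by up to about 11 mm on the counter and dish positions. I worked from the wrist camera instead.
- **Pressing down:** early in the slide the dish was pressed onto the shelf with about 14 N. I raised the gripper to ease that.

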